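# Crank the circuit module in under the probe head

## Task

On the crank-driven test fixture, swing the folded crank arm anticlockwise (seen from above) out over the wheel's rim until it points straight outward and latches. Then use it to turn the wheel anticlockwise a quarter turn to its end stop, so that the carriage brings the circuit module in under the probe head. Leave the arm swung out and latched.

Things in the scene. Friction and masses are not known exactly. Their poses are not given: they have to be found in the camera images.
- crank_fixture: Fixed fixture: 124 mm steel handwheel lying level on a grey pedestal; slide bed with a 94 mm high probe portal (x 62 to 98, y 89 to 171 mm) on its left. Wheel and crank arm reach up to 68 mm. Origin: on the bench under the wheel's vertical axis; x along the slide to the portal, y from wheel to slide, z up. The crank arm's pivot, at wheel 0: x 0, y -45 mm. Loose small parts stand nearby.
- crank_knob (a point): Middle of the upright black knob (23 mm diameter, from 70 to 112 mm above the bench; this point is 92 mm up) on the end of the crank arm, 55 mm from the arm's pivot. It revolves freely on the arm about the vertical. Folded it stands near the wheel's middle (x 0, y 10 mm in the fixture); swung out, 100 mm from the wheel's axis.
- crank_arm (a joint): Fold angle of the steel crank arm on the wheel, rad, about a vertical pivot, growing anticlockwise from above: 0 folded inward over the hub, 3.142 (stop) pointing straight out from the wheel. Starts at 0 to 0.6, stays where left. The knob swings round by fixture -x. A spring catch resists from 2.4 rad (up to 2.5 N at the knob), is passed at 2.8, then snaps and holds the arm out.
- crank_wheel (a joint): Wheel angle, rad, growing anticlockwise from above: 0 at the start, 1.571 at the end stop; drives the carriage 90 mm. Until the arm is swung about 1.7 rad out, its cam on a post under the rim blocks the wheel. With the arm out it turns with about 3 N at the knob and stays where left; the push bears on the arm's own stop. The knob then runs on a circle of radius 100 mm, fixture -y to +x.

How it is judged:
By the outcome, as a careful person would: the job done as asked, in the order asked, and still so for the second after the job is handed in, with the robot touching nothing.
It also fails if it takes over 38 s, if anything falls off the work surface, if the arm or the gripper's body presses on something with over 40 N, if the wrist force passes 120 N, or if a joint passes its speed limit or range.

## Robot

A 6-joint arm with a two-finger parallel gripper is mounted at the origin on a cart in front of the work surface, level with it; the furniture and walls round the work are solid. World frame = base frame: x ahead of the robot, y to its left, z up, the work surface at z = 0. Lengths are in m, angles in rad, forces in N, time in s.
With the tool pointing down it reaches from about 0.325 to 0.775 m from the base axis. Payload 5.5 kg.
Tool frame: the origin (TCP) lies between the finger pads; the fingertips stand 8 mm ahead of it and the grasp point (between the pads) lies 11 mm behind it (tcp_to_tips is the distance from the TCP to the fingertips, in m); z points along the fingers, y is the line along which they close (so a half turn about z gives the same grasp; the last joint's range is limited). The gripper opens to 88 mm and grips with 3 to 60 N. Pads are 20 mm wide; open, the fingers measure 115 mm over their backs; the gripper's body (75 mm by 178 mm) begins 61 mm behind the grasp point.
Start: joints at [-1.404, 0.091, 1.231, -0, 1.82, -0.057], TCP at [0.133, -0.585, 0.231] pointing down, gripper open.
Joint ranges: [-2.87, 2.87], [-0.86, 2.18], [0.17, 2.46], [-1.51, 4.65], [0.06, 2.69], [-2.65, 2.65]. Speed limits (rad/s): [2.57, 2.57, 3.01, 3.14, 3.14, 3.14].

## Interface

Orientations are given as a unit quaternion [w, x, y, z].
In Python, from bench import * gives the robot as it stands. Calls block until the motion is done:
- move_to(position, orientation): joint-space move of the TCP to a pose.
- move_l(position, speed=0.15, orientation=None): straight line of the TCP; orientation=None keeps the orientation; speed is the mean speed in m/s.
- movej(angles): joint-space move.
- gripper_open() and close(): open the fingers fully, or close them until they stop; the grip force is fixed at half the most.
- hold(seconds).
- inverse_kinematics(position, orientation): joint angles nearest the present ones, or None.
- state(): the state.
- get_image(name): name is "scene" or "side" or "wrist"; returns a dict with "frame" (480x640x3 uint8, blue, green, red), "depth" (480x640 float32, m along the optical axis (not along the pixel's ray), 0 where there is no reading), "camera_matrix" (3x3 intrinsics, pixels), "view" (4x4, takes a point from world to camera coordinates). Camera axes: x right, y up, looking along -z (the intrinsics and any distortion apply to the point x, -y, -z); pixel columns grow to the right and rows downward; lengths in m; the calibration is good to about 2 mm. The wrist camera is an equidistant fisheye: a pixel r from the principal point sees the ray r / f radians off the axis. A picture is of the moment at which its call begins.
A pose or a line that the arm cannot do raises IKError and nothing moves.
- job_done(): hands the job in; it is judged then, once.
The state is a dict: "time": time; "joint_pos": joint angles; "dq": joint speeds; "joint_torque": joint torques, N m; "ee_pos": TCP position; "ee_rot": TCP orientation; "ft_force": force on the tool from outside, world axes, zero at the start; "moment": the same for the moment, N m; "finger_gap": finger opening in m; "finger_force": force on a finger pad.
Only numpy, scipy, OpenCV 4.12 (cv2) and the standard library are available. Lean on these libraries where they do the work, as an engineer would, in place of code of your own. Each camera call takes 0.05 s, during which the arm holds its last target. There are 200 camera calls.

## Working session

There is one attempt and no reset: what is moved stays moved. The work goes in short steps, each a Python script; the robot and the scene stay as the last script left them, time stands still between calls to the robot, and variables do not carry over. Pictures are saved under pics/ and viewed, at most 10 in all, crops included, and the job is handed in when it is done.

```bash
mkdir -p pics; ls; python3 - <<'E'
from bench import *
import cv2,numpy as np
for n in ["scene","side"]:
    d=get_image(n); cv2.imwrite(f"pics/{n}0.png",d["frame"]); np.savez(f"{n}0.npz",**{k:d[k] for k in("frame","depth","camera_matrix","view")})
    print(n,d["camera_matrix"].round(1).tolist(),d["view"].round(3).tolist(),[k for k in d])
s=state();print(s["time"],s["ee_pos"],s["ee_rot"])
E
```

```text
pics
scene [[569.2, 0.0, 321.5], [0.0, 569.2, 243.6], [0.0, 0.0, 1.0]] [[-0.618, -0.786, -0.016, 0.352], [0.333, -0.281, 0.9, -0.225], [-0.712, 0.551, 0.435, -0.559], [0.0, 0.0, 0.0, 1.0]] ['frame', 'depth', 'camera_matrix', 'view']
side [[437.0, 0.0, 323.8], [0.0, 437.0, 243.7], [0.0, 0.0, 1.0]] [[0.983, -0.183, 0.006, -0.504], [0.146, 0.804, 0.576, -0.166], [-0.111, -0.566, 0.817, -0.849], [0.0, 0.0, 0.0, 1.0]] ['frame', 'depth', 'camera_matrix', 'view']
0.1 [ 0.13312335 -0.58479491  0.22963342] [-8.56015256e-04  9.93745654e-01  1.11663962e-01 -3.75697961e-05]
```

View pics/scene0.png

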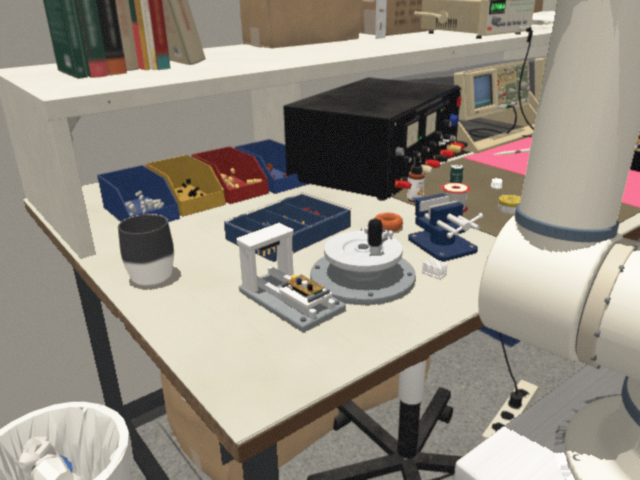

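View pics/side0.png

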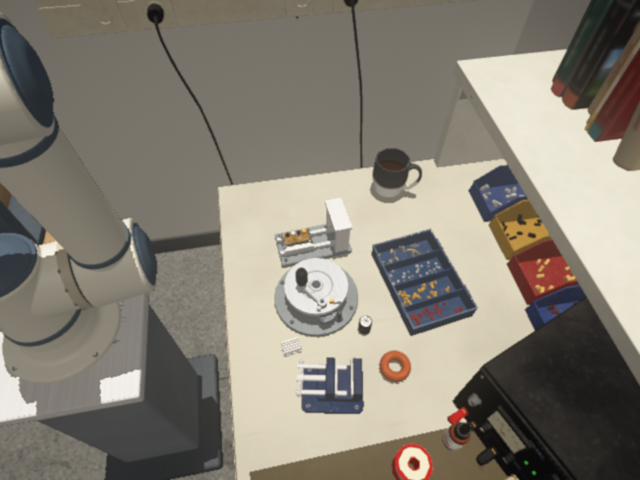

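The scene view shows the wheel at about (362,255) with the knob at about (375,235). In the side view the wheel is at (317,288), the knob at (302,277) and the portal at (338,225). Next I'll take enlarged crops and the depth.

```bash
cat > h.py <<'E'
import numpy as np, cv2
def cloud(d):
    K=d["camera_matrix"];Z=d["depth"];v,u=np.mgrid[:480,:640]
    p=np.stack([(u-K[0,2])/K[0,0]*Z,-(v-K[1,2])/K[1,1]*Z,-Z,np.ones_like(Z)],-1)
    return (p@np.linalg.inv(d["view"]).T)[...,:3]
def ray(d,u,v):
    K=d["camera_matrix"];Vi=np.linalg.inv(d["view"])
    r=Vi[:3,:3]@np.array([(u-K[0,2])/K[0,0],-(v-K[1,2])/K[1,1],-1]);return Vi[:3,3],r/np.linalg.norm(r)
def tri(rs):
    A=0;b=0
    for o,r in rs:
        M=np.eye(3)-np.outer(r,r);A=A+M;b=b+M@o
    x=np.linalg.solve(A,b);return x,[np.linalg.norm((np.eye(3)-np.outer(r,r))@(x-o)) for o,r in rs]
def proj(d,p):
    q=d["view"]@np.append(p,1);K=d["camera_matrix"]
    return K[0,0]*q[0]/-q[2]+K[0,2],K[1,1]*-q[1]/-q[2]+K[1,2]
E
python3 - <<'E'
from h import *
S=np.load("scene0.npz");D=np.load("side0.npz")
a=cv2.resize(S["frame"][210:330,230:430],None,fx=4,fy=4,interpolation=cv2.INTER_CUBIC)
b=cv2.resize(D["frame"][190:340,260:400],None,fx=4,fy=4,interpolation=cv2.INTER_CUBIC)
cv2.imwrite("pics/c1.png",a);cv2.imwrite("pics/c2.png",b)
for n,d in(("scene",S),("side",D)):
    P=cloud(d);z=P[...,2];g=d["frame"].astype(int)
    box=(d["depth"]>0)&(P[...,0]>.25)&(P[...,0]<.75)&(P[...,1]>-.35)&(P[...,1]<.35)
    k=box&(z>.072)&(z<.12)&(g.max(-1)<75)
    print(n,"dark",k.sum(),P[k].mean(0).round(4),P[k].min(0).round(3),P[k].max(0).round(3))
    u,v=(362,290) if n=="scene" else (330,325)
    for (u,v) in ([(375,222),(375,240),(350,250),(268,235)] if n=="scene" else [(302,270),(303,278),(318,288),(338,210),(330,300)]):
        print(u,v,P[v,u].round(3))
E
```

```text
scene dark 2704 [ 0.6628 -0.0227  0.0891] [ 0.453 -0.348  0.072] [0.75 0.28 0.12]
375 222 [ 0.461 -0.019  0.109]
375 240 [ 0.457 -0.016  0.081]
350 250 [ 0.502 -0.005  0.051]
268 235 [0.553 0.112 0.094]
side dark 1425 [ 0.6737 -0.0809  0.0901] [ 0.457 -0.35   0.072] [0.75  0.282 0.12 ]
302 270 [ 0.468 -0.02   0.113]
303 278 [ 0.468 -0.031  0.102]
318 288 [ 0.496 -0.031  0.057]
338 210 [0.565 0.121 0.096]
330 300 [ 0.512 -0.066  0.069]
```

View pics/c1.png

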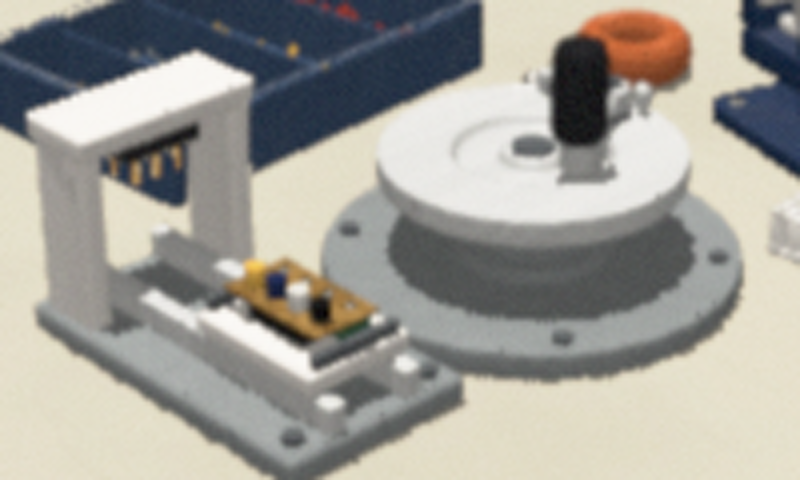

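View pics/c2.png

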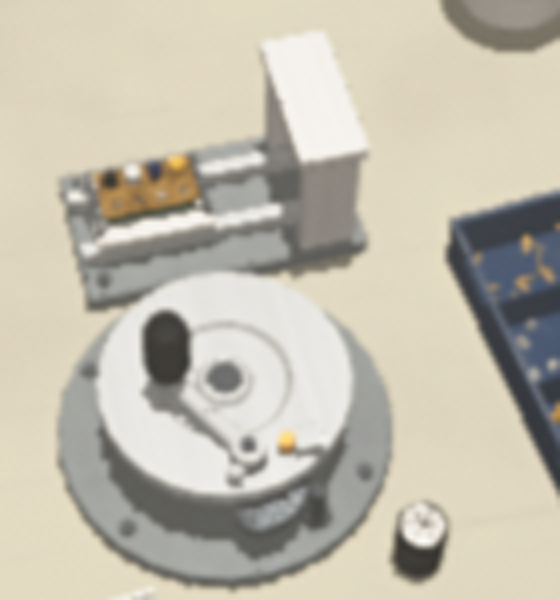

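Both crops are clear. In crop 1 the hub is at (532,146) and the knob runs from (580,42) to (580,140). In crop 2 the hub is at (225,377), the arm pivot at (247,445) and the knob's middle at (166,348). The portal's top corners show in both. I'll fit the fixture pose to these points.

```bash
python3 - <<'E'
from h import *
from scipy.optimize import least_squares
S=np.load("scene0.npz");D=np.load("side0.npz")
s=lambda u,v:(230+(u-1.5)/4,210+(v-1.5)/4); t=lambda u,v:(260+(u-1.5)/4,190+(v-1.5)/4)
for n,a,b in(("hub",(532,146),(225,377)),("knob",(581,91),(166,348)),("portal98,171",(30,117),(325,32)),("p98,89",(252-57,52),(368,150)),("p62,171",(103,153),(262,42)),("p62,89",(252,80),(303,160))):
    x,e=tri([ray(S,*s(*a)),ray(D,*t(*b))]);print(n,x.round(4),np.round(e,4))
obs=[(S,s(30,117),(98,171,94)),(S,s(195,52),(98,89,94)),(S,s(252,80),(62,89,94)),(S,s(103,153),(62,171,94)),
(D,t(325,32),(98,171,94)),(D,t(368,150),(98,89,94)),(D,t(303,160),(62,89,94)),(D,t(262,42),(62,171,94)),(S,s(532,146),(0,0,60)),(D,t(225,377),(0,0,60)),(D,t(247,445),(0,-45,66))]
def W(q,p):
    c,n=np.cos(q[2]),np.sin(q[2]);p=np.array(p)/1e3
    return np.array([q[0]+c*p[0]-n*p[1],q[1]+n*p[0]+c*p[1],p[2]])
f=lambda q:np.concatenate([np.subtract(proj(d,W(q,p)),o) for d,o,p in obs])
r=least_squares(f,[.49,-.02,0],loss="soft_l1");print(r.x,r.fun.reshape(-1,2).round(1).tolist())
k,_=tri([ray(S,*s(581,91)),ray(D,*t(166,348))])
q=r.x;pv=W(q,(0,-45,66));d=k-pv;print("pivot",pv,"arm len",np.hypot(*d[:2]),"fold",np.arctan2(d[1],d[0])-q[2]-np.pi/2)
for an in(0,1,2,3.14):
    print(an,W(q,(-55*np.sin(an),-45+55*np.cos(an),92)))
print([ (w,W(q,(100*np.sin(w),-100*np.cos(w),92)).round(3)) for w in(0,.8,1.571)])
E
```

```text
hub [ 0.4922 -0.0219  0.0568] [0.0011 0.0011]
knob [ 0.4646 -0.021   0.0907] [0.0013 0.0013]
portal98,171 [0.5768 0.1534 0.0931] [0.0019 0.0019]
p98,89 [0.5829 0.0738 0.0938] [0.0004 0.0004]
p62,171 [0.5399 0.1487 0.093 ] [0.0058 0.0058]
p62,89 [0.5485 0.0722 0.0939] [0.0017 0.0017]
[ 0.49196003 -0.02248984  0.07645787] [[-2.3, -0.9], [-0.2, -0.3], [0.3, -0.5], [-6.1, -2.3], [-0.7, -0.2], [-0.1, 0.1], [-1.1, 1.3], [-1.4, 0.6], [-0.2, -2.2], [-0.5, -0.1], [-0.0, 1.7]]
pivot [ 0.49539729 -0.06735837  0.066     ] arm len 0.055624448630003924 fold 0.5096785870170715
0 [ 0.4911962  -0.01251905  0.092     ]
1 [ 0.44698173 -0.04126365  0.092     ]
2 [ 0.4472803  -0.09399962  0.092     ]
3.14 [ 0.49951103 -0.12220431  0.092     ]
[(0, array([ 0.5  , -0.122,  0.092])), (0.8, array([ 0.569, -0.086,  0.092])), (1.571, array([ 0.592, -0.015,  0.092]))]
```

The fixture pose fits well: arm length is 55.6 mm against the stated 55, knob height is 91 mm, and the fold angle is 0.51 rad. Before moving I'll check the surrounding heights and IK along the path.

```bash
cat >> h.py <<'E'
Q=np.array([0.49196,-0.02249,0.0765])
def W(p,q=Q):
    c,n=np.cos(q[2]),np.sin(q[2]);p=np.array(p)
    return np.array([q[0]+c*p[0]-n*p[1],q[1]+n*p[0]+c*p[1],p[2]])
ZT=.082
def fold(a,w=0,z=ZT):   # TCP with knob at fold a, wheel w
    x,y=-.055*np.sin(a),-.045+.055*np.cos(a)
    return W((np.cos(w)*x-np.sin(w)*y,np.sin(w)*x+np.cos(w)*y,z))
def ori(yaw): # closing axis at world angle yaw, pointing down
    b=(yaw+np.pi/2)/2  # rot by pi about (cos b, sin b): y axis -> angle 2b-pi/2
    return [0,float(np.cos(b)),float(np.sin(b)),0]
E
python3 - <<'E'
from h import *
from bench import *
for n in("scene","side"):
    d=np.load(n+"0.npz");P=cloud(d);ok=(d["depth"]>0)&(P[...,2]>.11)&(P[...,2]<.4)&(P[...,0]>.3)&(P[...,0]<.75)&(abs(P[...,1])<.5)
    H,_,_=np.histogram2d(P[ok][:,0],P[ok][:,1],bins=[np.arange(.3,.8,.05),np.arange(-.5,.55,.1)]);print(H.astype(int))
    if n=="side": print("cyl",P[318:334,358:372,2].max(),P[320,365])
for y in(.66,.66-np.pi):
  for p in(fold(.51,z=.2),fold(.51),fold(1.8),fold(3.14),fold(3.14,.8),fold(3.14,1.57)):
    j=inverse_kinematics(p,ori(y));print(None if j is None else np.round(j,2))
E
```

```text
[[  0   0   0   0   0   0   0   0   0   0]
 [  0   0   0   0   0   0   0   0   0   0]
 [  0   0   0   0   0   0   0   0   0   0]
 [  0   0   0   0  22   0   0   0   0   0]
 [  0   0   0   0   0   0   0   0   0   0]
 [  0   0   0   0   0   0   0   0   0   0]
 [  0   0   0   0   0   0   0   0   0   0]
 [  0 201 529   0   0   0   0   0   0   0]
 [486 724 993   0   0   0   0   0   0   0]]
[[   0    0    0    0    0    0    0    0    0    0]
 [   0    0    0    0    0    0    0    0    0    0]
 [   0    0    0    0    0    0    0    0    0    0]
 [   0    0    0    0   67    0    0    0    0    0]
 [   0    0    0    0    0    0    0    0    0    0]
 [   0    0    0    0    0    0    0    0    0    0]
 [   0    0    0    0    0    0    0    0    0    0]
 [   0  294  712    0    0    0    0    0    0    0]
 [ 688 4009 1119    0    0    0    0    0    0    0]]
cyl 0.7925727306432667 [ 0.57296809 -0.10228228  0.03434336]
[-0.12 -0.28  1.63 -0.    1.79 -0.78]
[-0.12 -0.26  1.82 -0.    1.58 -0.78]
[-0.26 -0.3   1.86 -0.    1.58 -0.92]
[-0.31 -0.12  1.7  -0.    1.56 -0.97]
[-0.21  0.05  1.54 -0.    1.55 -0.87]
[-0.08  0.09  1.49 -0.    1.56 -0.74]
[-0.12 -0.28  1.63 -0.    1.79  2.36]
[-0.12 -0.26  1.82 -0.    1.58  2.36]
[-0.26 -0.3   1.86 -0.    1.58  2.22]
[-0.31 -0.12  1.7  -0.    1.56  2.18]
[-0.21  0.05  1.54 -0.    1.55  2.27]
[-0.08  0.09  1.49 -0.    1.56  2.4 ]
```

```bash
python3 - <<'E'
from h import *
from bench import *
o=ori(.66)
move_to([.4646,-.021,.19],o)
d=get_image("wrist");cv2.imwrite("pics/w1.png",d["frame"])
move_l([.4646,-.021,ZT],.12)
print(state()["ft_force"])
close();s=state();print(s["time"],s["finger_gap"],s["finger_force"],s["ft_force"],s["ee_pos"])
d=get_image("side");cv2.imwrite("pics/s1.png",cv2.resize(d["frame"][150:350,220:420],None,fx=3,fy=3))
E
```

```text
[-0.01862935 -0.60470571 -0.12143389]
4.55 0.022469592137381193 29.999957978725433 [ 0.30120847  0.16631707 -0.0340261 ] [ 0.46462263 -0.02094958  0.08198506]
```

View pics/w1.png

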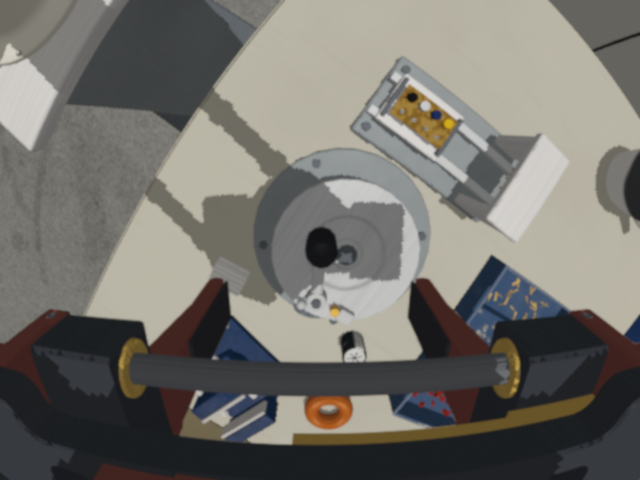

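The knob is gripped: the gap is 22.5 mm and the side force is near zero. Next I'll swing the arm in small arc steps, correcting the radius from the measured force.

```bash
cat >> h.py <<'E'
def arc(c,r,a0,a1,n,speed,lim=30,gain=1e-4,end=1e9):
    """TCP along a world-angle arc about c (tool angle a), radius trimmed by the radial force"""
    from bench import move_l,state
    for a in np.linspace(a0,a1,n+1)[1:]:
        e=np.array([np.cos(a),np.sin(a)])
        move_l([*(c+r*e),ZT],speed);s=state();f=s["ft_force"];fr=f[:2]@e;ft=f[:2]@np.array([-e[1],e[0]])
        print(f"t{s['time']:.2f} a{a:.2f} r{r*1e3:.1f} fr{fr:.1f} ft{ft:.1f} fz{f[2]:.1f} gap{s['finger_gap']*1e3:.1f}")
        if np.linalg.norm(f)>lim: print("STOP");return False,r
        if -ft>end: print("END");return True,r
        r+=np.clip(gain*fr,-.001,.001)
    return True,r
E
python3 - <<'E'
from h import *
from bench import *
c=W((0,-.045,0))[:2];d=np.array(state()["ee_pos"])[:2]-c
a0=np.arctan2(d[1],d[0]);base=Q[2]+np.pi/2
print("fold",a0-base,np.hypot(*d))
arc(c,np.hypot(*d),a0,base+2.3,10,.08)
E
```

```text
fold 0.5086082175884046 0.05568400497334423
t4.88 a2.34 r55.7 fr-0.6 ft2.0 fz-0.3 gap22.7
t5.15 a2.51 r55.6 fr-1.9 ft0.7 fz-1.9 gap22.7
t5.42 a2.69 r55.4 fr-4.7 ft1.0 fz-1.8 gap22.3
t5.70 a2.87 r55.0 fr-2.4 ft-0.0 fz-2.2 gap22.4
t5.97 a3.05 r54.7 fr-3.0 ft0.2 fz-2.0 gap22.5
t6.25 a3.23 r54.4 fr-2.0 ft0.4 fz-1.4 gap22.5
t6.53 a3.41 r54.2 fr-2.2 ft0.4 fz0.4 gap22.5
t6.80 a3.59 r54.0 fr-1.1 ft0.2 fz-0.5 gap22.4
t7.07 a3.77 r53.9 fr-1.1 ft-0.0 fz-0.7 gap22.3
t7.33 a3.95 r53.8 fr-0.1 ft1.1 fz0.0 gap22.5
```

```bash
python3 - <<'E'
from h import *
from bench import *
c=W((0,-.045,0))[:2];base=Q[2]+np.pi/2
arc(c,.0538,base+2.3,base+3.0,5,.06,end=8)
arc(c,.0538,base+3.0,base+3.3,10,.03,end=8)
s=state();d=np.array(s["ee_pos"])[:2]-W((0,0,0))[:2];print("wheel frame r",np.hypot(*d),"ang",np.arctan2(d[1],d[0])-Q[2]+np.pi/2, s["ee_pos"])
d=get_image("side");cv2.imwrite("pics/s2.png",cv2.resize(d["frame"][170:370,220:420],None,fx=3,fy=3))
E
```

```text
t7.61 a4.09 r53.8 fr0.4 ft0.2 fz0.4 gap22.7
t7.88 a4.23 r53.8 fr-2.9 ft-1.0 fz-0.4 gap22.6
t8.16 a4.37 r53.6 fr-0.9 ft-0.4 fz-0.7 gap22.9
t8.43 a4.51 r53.5 fr-0.6 ft1.4 fz-0.2 gap22.5
t8.71 a4.65 r53.4 fr0.6 ft1.1 fz-0.4 gap22.7
t8.96 a4.68 r53.8 fr-0.9 ft0.9 fz-0.9 gap22.4
t9.21 a4.71 r53.7 fr-0.1 ft1.0 fz-0.3 gap22.5
t9.46 a4.74 r53.7 fr-0.2 ft1.5 fz0.2 gap22.5
t9.71 a4.77 r53.7 fr1.7 ft2.0 fz-0.6 gap22.6
t9.96 a4.80 r53.9 fr0.5 ft2.0 fz-0.7 gap22.3
t10.21 a4.83 r53.9 fr0.4 ft1.0 fz0.0 gap22.7
t10.46 a4.86 r53.9 fr-0.0 ft-2.1 fz1.4 gap22.3
t10.71 a4.89 r53.9 fr0.2 ft-2.1 fz0.5 gap22.7
t10.96 a4.92 r54.0 fr1.7 ft-2.0 fz1.0 gap22.7
t11.21 a4.95 r54.1 fr1.7 ft-2.5 fz2.0 gap22.7
wheel frame r 0.0989301883143446 ang 0.08834578134284743 [ 0.50819446 -0.12007906  0.08203774]
```

View pics/s2.png

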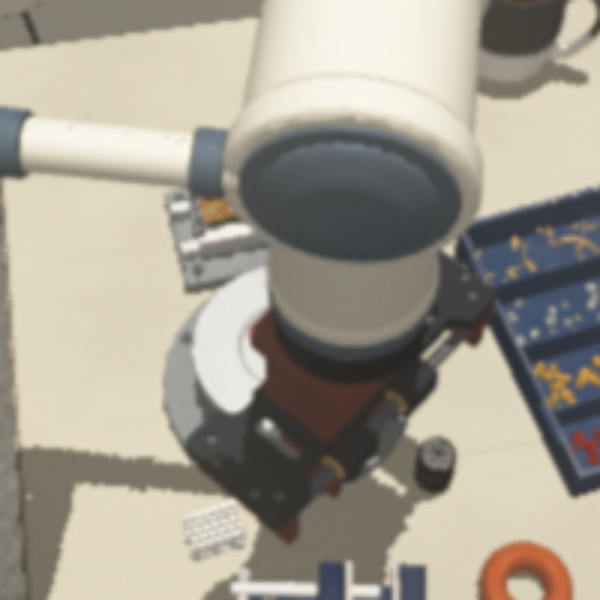

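The arm is hidden by the gripper in the picture. The forces show the catch snapping in: the tangential force goes from +2 N to a steady −2 N, which is the wheel starting to turn. Next I'll drive the wheel.

```bash
python3 - <<'E'
from h import *
from bench import *
c=W((0,0,0))[:2];d=np.array(state()["ee_pos"])[:2]-c;b=Q[2]-np.pi/2
a0=np.arctan2(d[1],d[0])
ok,r=arc(c,np.hypot(*d),a0,b+1.5,12,.08,end=15)
if ok: arc(c,r,b+1.5,b+1.66,8,.03,end=12)
s=state();d=np.array(s["ee_pos"])[:2]-c;print(np.hypot(*d),np.arctan2(d[1],d[0])-b)
E
```

```text
t11.56 a-1.29 r98.9 fr1.2 ft0.5 fz-0.1 gap22.2
t11.85 a-1.17 r99.1 fr2.5 ft1.1 fz-0.4 gap22.3
t12.14 a-1.05 r99.3 fr1.9 ft1.4 fz-1.2 gap22.2
t12.44 a-0.94 r99.5 fr1.9 ft1.2 fz-1.3 gap22.9
t12.74 a-0.82 r99.7 fr0.7 ft2.1 fz0.4 gap22.6
t13.04 a-0.70 r99.8 fr1.8 ft0.3 fz-0.4 gap22.8
t13.34 a-0.58 r99.9 fr0.7 ft0.8 fz-0.8 gap22.7
t13.64 a-0.46 r100.0 fr1.5 ft0.6 fz0.4 gap22.5
t13.94 a-0.35 r100.2 fr2.3 ft0.5 fz0.1 gap22.6
t14.24 a-0.23 r100.4 fr0.7 ft0.6 fz-0.1 gap22.9
t14.54 a-0.11 r100.4 fr1.9 ft0.2 fz-0.1 gap22.3
t14.84 a0.01 r100.6 fr1.3 ft1.6 fz0.6 gap22.5
t15.09 a0.03 r100.8 fr0.4 ft-0.8 fz0.4 gap22.4
t15.34 a0.05 r100.8 fr0.5 ft-2.6 fz1.4 gap22.4
t15.59 a0.07 r100.9 fr-0.6 ft-1.9 fz0.7 gap22.3
t15.84 a0.09 r100.8 fr0.5 ft-1.9 fz0.6 gap22.6
t16.09 a0.11 r100.9 fr0.2 ft-7.9 fz1.1 gap22.5
t16.34 a0.13 r100.9 fr0.3 ft-13.8 fz-0.8 gap22.9
END
0.10075184433042111 1.5880345176334982
```

The force rises steadily at 1.59 rad, so this is the end stop. I'll release, lift clear and look.

```bash
python3 - <<'E'
from h import *
from bench import *
hold(.2);print(state()["ft_force"])
gripper_open();p=list(state()["ee_pos"]);print(state()["finger_gap"])
move_l([p[0],p[1],.2],.12)
move_to([.38,-.28,.28],ori(.66))
print(state()["time"])
S=get_image("scene");D=get_image("side")
for n,d in(("scene1",S),("side1",D)): np.savez(n+".npz",**{k:d[k] for k in("frame","depth","camera_matrix","view")})
a=cv2.resize(S["frame"][210:330,230:430],None,fx=4,fy=4,interpolation=cv2.INTER_CUBIC)
b=cv2.resize(D["frame"][190:340,260:400],None,fx=4,fy=4,interpolation=cv2.INTER_CUBIC)
cv2.imwrite("pics/c3.png",a);cv2.imwrite("pics/c4.png",b)
E
```

```text
[  1.20968861 -13.4366662   -0.66004962]
0.08770262015369967
20.0917
```

View pics/c4.png

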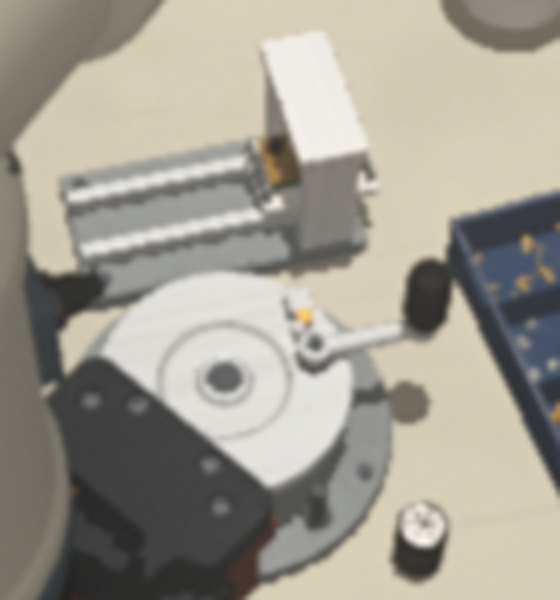

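View pics/c3.png

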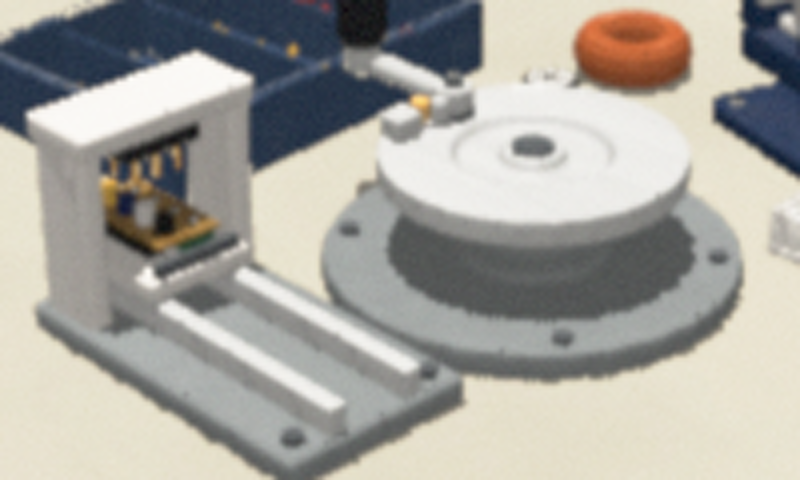

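Both crops show the module under the probe head, and the arm pointing outward with its knob at (428,297) in c4 and (362,20) in c3. Now a numeric check against the expected end pose.

```bash
python3 - <<'E'
from h import *
S=np.load("scene1.npz");D=np.load("side1.npz")
t=lambda u,v:(260+(u-1.5)/4,190+(v-1.5)/4)
for n,d,c in(("scene",S,(230,210)),("side",D,(260,190))):
  for l,f,w in(("end",np.pi,1.571),("w1.5",np.pi,1.5),("f2.9",2.9,1.571)):
    print(n,l,[np.round((np.array(proj(d,p))-c)*4+1.5) for p in(fold(f,w,.092),fold(f,w,.070),fold(f,w,.112),W((.045*np.sin(w),-.045*np.cos(w),.066)))])
E
```

```text
scene end [array([358.,  -6.]), array([359.,  42.]), array([357., -51.]), array([451.,  89.])]
scene w1.5 [array([371., -11.]), array([372.,  37.]), array([371., -56.]), array([457.,  87.])]
scene f2.9 [array([384., -14.]), array([385.,  34.]), array([383., -59.]), array([451.,  89.])]
side end [array([426., 296.]), array([422., 321.]), array([430., 273.]), array([313., 350.])]
side w1.5 [array([430., 309.]), array([426., 333.]), array([434., 286.]), array([315., 355.])]
side f2.9 [array([432., 320.]), array([428., 344.]), array([436., 297.]), array([313., 350.])]
```

The knob (428,297) and pivot (314,345) match the latched end pose, for which I predicted (426,296) and (313,350). I'm handing it in.

```bash
python3 -c "
from bench import *
print(job_done())"
```

```text
the job is handed in; nothing more can be done
None
```

The job is handed in, at about 20 s of the 38 s allowed: the arm is swung out and latched, the wheel is against its quarter-turn stop with the module under the probe head, and the gripper is clear.

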